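Sweep the badges into their box and tuck the lid shut

ROBOT

A 6-joint arm with a two-finger parallel gripper is mounted at the origin on the work surface. World frame = base frame: x ahead of the robot, y to its left, z up, the work surface at z = 0. Lengths are in m, angles in rad, forces in N, time in s.
With the tool pointing down it reaches from about 0.35 to 0.775 m from the base axis. Payload 5.5 kg.
Tool frame: the origin (TCP) lies between the finger pads; the fingertips stand 19 mm ahead of it and the grasp point (between the pads) is the TCP; z points along the fingers, y is the line along which they close (so a half turn about z gives the same grasp; the last joint's range is limited). The gripper opens to 85 mm and grips with 20 to 120 N. Pads are 22 mm wide; open, the fingers measure 114 mm over their backs; the gripper's body (76 mm by 85 mm) begins 54 mm behind the grasp point. The pads swing forward as they close: fully open they stand 13 mm farther back than shut.
Start: joints at [-1.355, 0.313, 0.046, 1.304, 0, 1.431], TCP at [0.2, -0.539, 0.25] pointing down, gripper open.
Joint ranges: [-2.76, 2.76], [-0.86, 1.69], [-1.03, 1.26], [-2.2, 2.34], [-1.47, 1.5], [-3.14, 3.14]. Speed limits (rad/s): [2.57, 2.57, 3.14, 3.14, 3.14, 3.14].

INTERFACE

Orientations are given as a unit quaternion [w, x, y, z].
In Python, from workcell import env gives the robot as it stands.
- The arm moves only by the shell command python3 -m pendant 'ROWS' [FORCE]. ROWS is JSON, a list of rows, each an object with "travel": the shift along the tool's x, y, z scaled (see below), a list of three; "rot": the turn, a rotation vector about the tool's x, y, z scaled (see below), a list of three; "fingers": the opening, from -1 (shut) to 1 (fully open). In form: [{"travel": [dx, dy, dz], "rot": [wx, wy, wz], "fingers": fingers}, ...]. A call has 1 to 10 rows; each row is the pose to reach, as a shift and turn from the pose commanded when the call began, along the tool's axes at that moment; what a row does not reach only later rows make up. The controller multiplies each number of a shift by 0.12 m and each number of a turn by 60 degrees. A row lasts 1/10 s, in which the tool goes at most 50 mm and 8.59 degrees, less where a joint would pass 70% of its speed; a pose out of reach is approached as far as the arm can. A call with a number of a shift or a turn outside -1 to 1 is refused whole. A call with a gripper value outside its range is refused whole. The fingers move at their own pace and stop on an object; FORCE is the grip in N (left out, the last holds). Time passes only in rows, so rows that repeat a pose let the fingers close. It gives the time, the measured TCP pose, the force, the opening and the grip force at its end, in the units of the state.
- env.get_state(): the state, without advancing time (a new reading comes with each control period).
- env.read_camera(name): name is "side" or "top" or "wrist"; returns (picture, depth): 420x560x3 uint8, blue, green, red; 420x560 float32, m along the optical axis (not along the pixel's ray), 0 where there is no reading.
- env.camera_model(name): a dict with "fovy" (degrees; the focal length in pixels is half the picture's height over the tangent of half this angle, whatever the lens; pixels are square), "cx", "cy" (the principal point, pixels), "rvec" (rotation vector, rad) and "tvec" (3), from world to camera coordinates, as OpenCV has them; the wrist camera has in their place "T_tool_cam" (4x4, takes a point from camera to tool coordinates, whose origin is the TCP and whose axes are the flange's). Camera axes: x right, y down, z forward; pixel columns grow to the right and rows downward; lengths in m; the calibration is good to about 2 mm. A picture is of the moment at which its call begins: read the wrist's pose just before it. camera_model takes no time and is no camera call.
- env.hand_in(): hands the job in; it is judged then, once.
Trained networks look in the newest picture that a camera, given by its name, has taken for a name from the list of things; names that differ only in an ending like _2 or _b are one class to them, and where a whole thing is asked for, a point or a joint stands for the part that bears it (a point fixed in the world has none). Each returns a list of dicts, best first, with "conf" (0 to 1); they miss things now and then, are a little off and sometimes report something else, mostly with a low value. They report only what shows in the picture. A call takes as long as a camera call.
- env.outline_of(camera, target): "mask" (420x560 bool, what is visible of it) and "xy" ([column, row] in pixels, amid what is visible of it).
The state is a dict: "clock": time; "joint_pos": joint angles; "qvel": joint speeds; "tau": joint torques, N m; "tcp_pos": TCP position; "orientation": TCP orientation; "wrist_force": force on the tool from outside, world axes, zero at the start; "ft_torque": the same for the moment, N m; "finger_gap": finger opening in m; "grip_force": force on a finger pad.
Only numpy, scipy, OpenCV 4.12 (cv2) and the standard library are available. Lean on these libraries where they do the work, as an engineer would, in place of code of your own. Each camera call takes 0.05 s, during which the arm holds its last target. There are 200 camera calls.

TASK

The stall is closing: take the wooden sweeper from the red tray and with it sweep all four badges off the display riser into the cardboard box beside it, without touching the badges with the gripper. Then stand the sweeper upright in the red tray again, and after that swing the box's lid shut and press it down until its red tab snaps behind the white rim and the lid stays flat. Leave everything else on the table where it is.

Things in the scene. Friction and masses are not known exactly. Their poses are not given: they have to be found in the camera images.
- stand: Fixed wooden riser (y 0 to 221 mm) butted against an open cardboard box (y 0 to -155 mm), both 190 mm wide in x, 85 mm high. Origin on the table under the edge where they meet, z up. Riser: blue top at z = 85 mm, clear 178 x 215 mm, edged 11 mm high on both sides and the +y end, open towards the box. Box: walls and floor 4 mm, open at z = 85 mm; white rounded rim inside its edge at the riser.
- rim (a point): Top of the white rounded rim (bar of 8 mm diameter, 170 mm long) inside the box's edge next to the riser, at its middle: stand frame (0, -6, 84) mm. Axes as the stand's.
- hinge (a point): Middle of the lid's hinge line, along the stand's x axis, on the box's top edge away from the riser: stand frame (0, -155, 85) mm.
- lid (a joint): Angle of the cardboard lid, rad: 0 = shut flat on the box, 1.57 = upright on its hinge, more = leaning back away from the box. Lid 190 mm wide (x), 155 mm from hinge to free edge, 5 mm thick. The crease is springy: the lid opens again by itself unless the tab has snapped behind the rim, which takes a push of about 6 N near the free edge.
- lid_edge (a point): Middle of the lid's free edge, on its outer face (the top face when shut). When shut it is at stand frame (0, 0, 90) mm.
- tab_nose (a point): Middle of the thick bead (8 mm diameter, 82 mm long) on the red springy tab, which is 90 mm wide and hangs 22 mm down from the lid's inner face, 12 mm back from the free edge. When the lid is shut and snapped it is about 9 mm below and 6 mm on the box's side (-y) of rim.
- tray: Fixed. Red plastic tray, outside 200 (x) x 130 x 12 mm high, wall and floor 5 mm. Origin under its centre.
- sweeper: Loose wooden hand sweeper, standing upright in the red tray: a straight block 140 (x) x 34 (y) x 30 mm high shod with grey felt, and on its middle an upright dark grip 40 (x) x 24 (y) mm, from 30 to 100 mm above the underside. Origin at the centre of the underside. About 0.16 kg.
- badge0: Loose round badge, 60 mm across, 14 mm thick, steel rim, face red with a white disc, about 40 g, lying face up on the riser. Origin at the centre of its underside.
- badge1: Loose round badge, 60 mm across, 14 mm thick, steel rim, face yellow with a black disc, about 40 g, lying face up on the riser. Origin at the centre of its underside.
- badge2: Loose round badge, 60 mm across, 14 mm thick, steel rim, face white with a blue disc, about 40 g, lying face up on the riser. Origin at the centre of its underside.
- badge3: Loose round badge, 60 mm across, 14 mm thick, steel rim, face green with a white disc, about 40 g, lying face up on the riser. Origin at the centre of its underside.
- books: Bystander, to be left alone: stack of three books with brown and grey covers, 200 (x) x 130 x 51 mm high. Origin at the centre of its underside.
- cup: Bystander, to be left alone: black paper cup with a white lid, 84 mm across, 100 mm high. Origin at the centre of its underside.
- water1: Bystander, to be left alone: clear water bottle, 62 mm across, 200 mm high. Origin at the centre of its underside.
- water2: Bystander, to be left alone: second clear water bottle, 62 mm across, 200 mm high. Origin at the centre of its underside.
- case: Bystander, to be left alone: black glasses case lying flat, 65 (x) x 165 x 42 mm. Origin at the centre of its underside.

How it is judged:
On the way, in this order (a step that is already met when the one before it is completed fails the run):
1. all four badges are in the box (x of badge0 in the frame of stand between -0.095 and 0.095 m and y of badge0 in the frame of stand between -0.155 and 0 m and z of each of badge0, badge1, badge2, badge3 in the frame of stand below 0.08 m and x of badge1 in the frame of stand between -0.095 and 0.095 m and y of badge1 in the frame of stand between -0.155 and 0 m and x of badge2 in the frame of stand between -0.095 and 0.095 m and y of badge2 in the frame of stand between -0.155 and 0 m and x of badge3 in the frame of stand between -0.095 and 0.095 m and y of badge3 in the frame of stand between -0.155 and 0 m), for 0.2 s.
2. the sweeper stands upright in the red tray, released, with the badges in the box (all of step 1 and x of sweeper in the frame of tray between -0.06 and 0.06 m and y of sweeper in the frame of tray between -0.055 and 0.055 m and angle between sweeper's own z axis and vertical below 0.12 rad and z of sweeper in the frame of tray below 0.015 m and contact force between the fingers and sweeper below 0.1 N and linear speed of sweeper below 0.03 m/s), for 0.2 s.
3. the lid is shut with its tab behind the rim (value of joint lid below 0.045 rad and y of tab_nose in the frame of rim below -0.001 m and z of tab_nose in the frame of rim below -0.006 m), for 0.2 s.
At the end, for the whole second after the job is handed in: All four badges inside the box below its rim; the sweeper released and at rest, upright (within 0.12 rad) on the red tray's floor; the lid shut to within 0.045 rad (7 mm at its free edge) and staying so by itself, its tab bead behind the rim and below it (all of step 2 and all of step 3); the robot touches nothing.
It fails at once if the gripper or arm touches a badge (contact force between any of the fingers, the arm and badge0 above 0.5 N or contact force between any of the fingers, the arm and badge1 above 0.5 N or contact force between any of the fingers, the arm and badge2 above 0.5 N or contact force between any of the fingers, the arm and badge3 above 0.5 N).
It fails at once if a bystander is moved by more than 25 mm or knocked over (distance of any of books, cup, water1, water2, case from where it was at the start of the episode above 0.025 m or angle between any of books, cup, water1, water2, case's own z axis and vertical above 0.5 rad).
It also fails if it takes over 72 s, if anything falls off the work surface, if the arm or the gripper's body presses on something with over 40 N, if the wrist force passes 120 N, or if a joint passes its speed limit or range.

## Working session

There is one attempt and no reset: what is moved stays moved. The work goes in short steps, Python scripts to look and compute and a shell command to move; the robot and the scene stay as the last step left them, time stands still between calls to the robot, and variables do not carry over. Pictures are saved under pics/ and viewed, at most 14 in all, crops included, and the job is handed in when it is done.

```bash
mkdir -p pics; ls
python3 - <<'E'
from workcell import env
import cv2,numpy as np
s=env.get_state(); print(s['clock'],s['tcp_pos'],s['orientation'])
for c in ['top','side']:
    im,d=env.read_camera(c); cv2.imwrite(f'pics/{c}0.png',im); np.savez(f'{c}0.npz',im=im,d=d)
    print(env.camera_model(c))
    for t in ['stand','tray','sweeper','badge0','badge1','badge2','badge3','lid']:
        print(c,t,[(round(r['conf'],2),np.round(r['xy'])) for r in env.outline_of(c,t)][:2])
E
```

```text
pics
0.0 [ 0.20018403 -0.53850202  0.2494108 ] [-9.30532881e-04  9.84220281e-01  1.76945113e-01 -2.17278094e-05]
{'fovy': 53.94869312185043, 'cx': 284.27807197158745, 'cy': 203.4632541913101, 'rvec': array([ 2.14209174, -2.10772365,  0.17449391]), 'tvec': array([-0.01368883,  0.58527245,  1.07834847])}
top stand [(0.78, array([322., 233.]))]
top tray [(0.77, array([414., 265.])), (0.69, array([319., 228.]))]
top sweeper [(0.61, array([419., 258.]))]
top badge0 [(0.97, array([258., 215.])), (0.95, array([252., 242.]))]
top badge1 [(0.97, array([258., 215.])), (0.95, array([252., 242.]))]
top badge2 [(0.97, array([258., 215.])), (0.95, array([252., 242.]))]
top badge3 [(0.97, array([258., 215.])), (0.95, array([252., 242.]))]
top lid [(0.59, array([384., 232.]))]
{'fovy': 42.29610497971627, 'cx': 291.93553470671316, 'cy': 205.2239795758072, 'rvec': array([ 0.50193329, -2.57875404,  1.41213034]), 'tvec': array([0.55242062, 0.18867502, 1.27016289])}
side stand [(0.8, array([335., 199.])), (0.62, array([191., 297.]))]
side tray [(0.7, array([400., 182.]))]
side sweeper [(0.78, array([389., 170.])), (0.62, array([318., 132.]))]
side badge0 [(0.83, array([305., 199.])), (0.79, array([327., 224.]))]
side badge1 [(0.83, array([305., 199.])), (0.79, array([327., 224.]))]
side badge2 [(0.83, array([305., 199.])), (0.79, array([327., 224.]))]
side badge3 [(0.83, array([305., 199.])), (0.79, array([327., 224.]))]
side lid [(0.63, array([355., 145.]))]
```

View pics/top0.png

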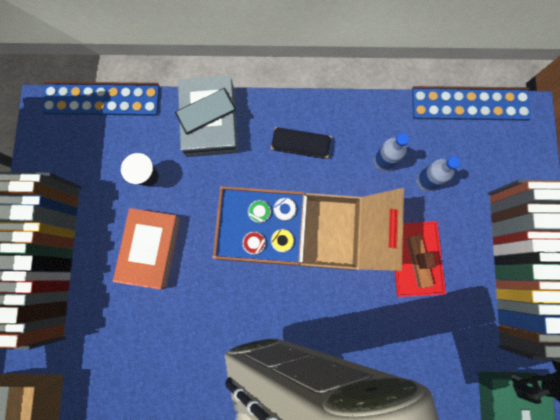

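View pics/side0.png

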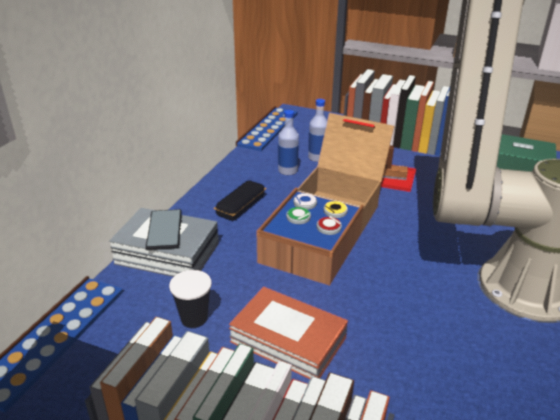

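The top view shows the riser on the left (columns 215–305), the box at 305–358 and the lid leaning back to column 403. The red tray is at (420,260) with the sweeper in it. The side view agrees. Next I measure the poses.

```bash
cat > h.py <<'E'
import numpy as np,cv2
from scipy.spatial.transform import Rotation as R
from workcell import env
def cloud(c,d):
    m=env.camera_model(c); h,w=d.shape
    f=h/2/np.tan(np.radians(m['fovy'])/2)
    u,v=np.meshgrid(np.arange(w),np.arange(h))
    P=np.stack([(u-m['cx'])/f*d,(v-m['cy'])/f*d,d],-1)
    if 'rvec' in m:
        Rm=cv2.Rodrigues(np.array(m['rvec']))[0]
        return (P-np.array(m['tvec']))@Rm
    s=env.get_state(); T=np.array(m['T_tool_cam'])
    P=P@T[:3,:3].T+T[:3,3]
    return P@R.from_quat(s['orientation'],scalar_first=True).as_matrix().T+s['tcp_pos']
def rect(P):
    (c,wh,a)=cv2.minAreaRect(np.float32(P[:,:2]*1000)); return np.round(c,1),np.round(wh,1),round(a,1)
E
python3 - <<'E'
from h import *
for c in ['top','side']:
    z=np.load(c+'0.npz'); im,d=z['im'],z['d']; W=cloud(c,d); ok=d>0
    hsv=cv2.cvtColor(im,cv2.COLOR_BGR2HSV)
    Z=W[...,2]
    print(c,'table z',np.median(Z[ok&(abs(Z)<.03)]))
    for t in ['stand','tray','sweeper','badge0','lid','cup','case','water1','books']:
        for r in env.outline_of(c,t)[:5]:
            if r['conf']<.55: continue
            m=cv2.erode(r['mask'].astype(np.uint8),np.ones((2,2)))>0
            P=W[m&ok]
            if len(P)<15: continue
            print(t,round(r['conf'],2),len(P),'med',np.round(np.median(P,0),3),'z5/95',np.round(np.percentile(P[:,2],[5,95]),3),rect(P),im[int(r['xy'][1]),int(r['xy'][0])] if t[:2]=='ba' else '')
    red=ok&((hsv[...,0]<6)|(hsv[...,0]>174))&(hsv[...,1]>190)&(hsv[...,2]>110)
    n,l,st,ce=cv2.connectedComponentsWithStats(red.astype(np.uint8))
    for i in range(1,n):
        if st[i,4]>50: P=W[l==i]; print('red',st[i],np.round(np.median(P,0),3),np.round(np.percentile(P[:,2],[5,95]),3),rect(P))
E
```

```text
top table z 0.000779806441775755
stand 0.78 11889 med [ 0.512 -0.114  0.085] z5/95 [0.002 0.216] (array([528.9, -81.3]), array([522.3, 225.7]), 87.3) 
tray 0.77 2017 med [ 0.423 -0.38   0.006] z5/95 [0.001 0.013] (array([ 442.2, -376.8]), array([201.2, 132.4]), 2.4) 
tray 0.69 11840 med [ 0.512 -0.114  0.085] z5/95 [0.002 0.216] (array([512.7, -82.5]), array([508.7, 190.2]), 86.7) 
tray 0.6 402 med [0.472 0.07  0.099] z5/95 [0.092 0.103] (array([472.9,  70.2]), array([54.4, 57.6]), 57.2) 
sweeper 0.61 795 med [ 0.433 -0.37   0.036] z5/95 [0.023 0.105] (array([ 436.4, -382.8]), array([134.1,  49.8]), 13.5) 
badge0 0.97 343 med [0.553 0.058 0.099] z5/95 [0.094 0.103] (array([552.6,  58. ]), array([49.8, 53.1]), 7.0) [245 246 247]
badge0 0.95 368 med [0.472 0.072 0.099] z5/95 [0.095 0.103] (array([472. ,  71.8]), array([52.6, 53.9]), 64.7) [247 249 247]
badge0 0.72 371 med [ 0.561 -0.007  0.099] z5/95 [0.095 0.103] (array([562.1,  -7.9]), array([53.9, 56.3]), 44.7) [181 104  62]
badge0 0.67 361 med [ 0.478 -0.003  0.099] z5/95 [0.095 0.103] (array([478.9,  -3.3]), array([51.1, 55. ]), 4
[... 2175 characters left out ...]
) [ 62 153 175]
lid 0.63 3461 med [ 0.499 -0.237  0.151] z5/95 [0.091 0.215] (array([ 501.3, -237.8]), array([ 81.9, 190.5]), 86.1) 
cup 0.83 1760 med [0.654 0.41  0.094] z5/95 [0.01 0.1 ] (array([663.7, 394.4]), array([81.2, 80.8]), 42.3) 
case 0.6 1075 med [ 0.755 -0.023  0.037] z5/95 [0.008 0.042] (array([761.9, -55.8]), array([193.6,  61.2]), 81.7) 
water1 0.95 887 med [ 0.713 -0.268  0.091] z5/95 [0.014 0.185] (array([ 716., -278.]), array([56. , 46.4]), 19.4) 
books 0.81 6463 med [0.446 0.396 0.049] z5/95 [0.009 0.052] (array([453. , 443.6]), array([218.6, 306.6]), 2.8) 
red [382 169  33  21 294] [ 0.37  -0.347  0.005] [0.    0.011] (array([ 387.1, -376.2]), array([ 83.9, 140. ]), 3.5)
```

Run:
```python
from h import *
for c in ['top','side']:
    z=np.load(c+'0.npz'); im,d=z['im'],z['d']; W=cloud(c,d); ok=d>0
    hsv=cv2.cvtColor(im,cv2.COLOR_BGR2HSV); X,Y,Z=W[...,0],W[...,1],W[...,2]
    near=ok&(X>.38)&(X<.65)&(Y>-.25)&(Y<.25)
    g=near&(hsv[...,0]>100)&(hsv[...,0]<130)&(hsv[...,1]>120)&(Z>.07)&(Z<.1)
    print(c,'blue',g.sum(),rect(W[g]),np.median(Z[g]))
    wh=near&(hsv[...,1]<60)&(hsv[...,2]>150)&(Z>.07)&(Z<.095)&(Y<-.01)
    print('rim',wh.sum(),wh.any() and rect(W[wh]))
    g=near&(Z>.07)&(Z<.11); print('stand',rect(W[g]))
    t=ok&(X>.33)&(X<.56)&(Y>-.46)&(Y<-.3)
    print('handle',rect(W[t&(Z>.095)&(Z<.115)]),(t&(Z>.095)).sum(),'block',rect(W[t&(Z>.025)&(Z<.045)]))
    l=ok&(X>.4)&(X<.61)&(Y<-.17)&(Y>-.32)&(Z>.1)
    P=W[l&(hsv[...,0]>8)&(hsv[...,0]<25)]; print('lid',rect(P),np.round(np.polyfit(P[:,1]-0*P[:,0],P[:,2],1),3),np.percentile(P,[0,2,50,98,100],axis=0).round(3))
```

```text
top blue 3491 (array([521.8,  59.4]), array([211.3, 175.6]), 86.7) 0.08539128699768303
rim 324 (array([ 511.7, -105. ]), array([195.9, 190. ]), 86.6)
stand (array([516.3, -23.4]), array([391.7, 190.6]), 86.7)
handle (array([ 436.7, -376.1]), array([39.5, 24.6]), 12.3) 163 block (array([ 436.8, -376. ]), array([139.6,  36.6]), 11.6)
lid (array([ 503.8, -243.8]), array([ 69.3, 188.4]), 87.2) [-1.906 -0.3  ] [[ 0.41  -0.282  0.1  ]
 [ 0.413 -0.277  0.103]
 [ 0.5   -0.242  0.162]
 [ 0.594 -0.211  0.223]
 [ 0.599 -0.205  0.228]]
side blue 1693 (array([522.5,  50.9]), array([202.5, 172.6]), 86.8) 0.08352286712614561
rim 71 (array([555.7, -90.6]), array([116.6, 240.6]), 45.0)
stand (array([515.2, -24.9]), array([405.9, 193.3]), 86.7)
handle (array([ 422.1, -374.4]), array([13.7, 26.1]), 6.3) 26 block (array([ 401.9, -380. ]), array([68.2, 43.8]), 13.0)
lid (array([ 502.6, -240.6]), array([ 79. , 191.3]), 86.4) [-1.836 -0.284] [[ 0.406 -0.281  0.1  ]
 [ 0.41  -0.274  0.103]
 [ 0.498 -0.241  0.159]
 [ 0.592 -0.209  0.219]
 [ 0.598 -0.198  0.224]]
```

```bash
python3 -m pendant '[{"travel":[0.4,-0.1,0],"rot":[0,0,0],"fingers":1},{"travel":[0.77,-0.19,0],"rot":[0,0,0],"fingers":1},{"travel":[0.77,-0.19,0],"rot":[0,0,0],"fingers":1}]' 60
python3 -m pendant '[{"travel":[0.4,-0.1,0],"rot":[0,0,0],"fingers":1},{"travel":[0.77,-0.19,0],"rot":[0,0,0],"fingers":1},{"travel":[0.77,-0.19,0],"rot":[0,0,0],"fingers":1}]'
python3 -m pendant '[{"travel":[0.4,-0.1,0],"rot":[0,0,0.07],"fingers":1},{"travel":[0.77,-0.2,0],"rot":[0,0,0.14],"fingers":1},{"travel":[0.77,-0.2,0],"rot":[0,0,0.14],"fingers":1},{"travel":[0.77,-0.2,0],"rot":[0,0,0.14],"fingers":1},{"travel":[0.77,-0.2,0],"rot":[0,0,0.14],"fingers":1}]'
python3 - <<'E'
from h import *
im,d=env.read_camera('wrist'); cv2.imwrite('pics/w1.png',im); W=cloud('wrist',d)
s=env.get_state(); print(s['clock'],s['tcp_pos'],R.from_quat(s['orientation'],scalar_first=True).as_matrix()[:,0].round(3),s['wrist_force'])
X,Y,Z=np.moveaxis(W,-1,0); t=(d>0)&(X>.33)&(X<.56)&(Y>-.46)&(Y<-.3)
print('handle',rect(W[t&(Z>.095)&(Z<.115)]),(t&(Z>.095)&(Z<.115)).sum(),'block',rect(W[t&(Z>.025)&(Z<.045)]),np.median(Z[t&(Z>.025)&(Z<.045)]))
E
```

```text
clock: 2.1
tcp_pos: [0.2823, -0.4825, 0.2505]
orientation: [-0.0, 0.984, 0.18, 0.001]
wrist_force: [-0.4, -0.4, 0.0]
finger_gap: 0.0853
grip_force: 0.0
clock: 2.4
tcp_pos: [0.3608, -0.4293, 0.2505]
orientation: [-0.0, 0.984, 0.18, 0.001]
wrist_force: [0.1, -0.5, -0.1]
finger_gap: 0.0855
grip_force: 0.0
clock: 2.9
tcp_pos: [0.4349, -0.3782, 0.2502]
orientation: [0.0, 0.995, 0.104, -0.0]
wrist_force: [-0.1, 1.0, -0.6]
finger_gap: 0.0853
grip_force: 0.0
2.95 [ 0.43478195 -0.37833358  0.25027692] [ 0.978  0.206 -0.   ] [-1.1882857   0.16803493  0.46543551]
handle (array([ 436., -376.]), array([40.3, 23.4]), 12.6) 1617 block (array([ 435.8, -376.1]), array([139.8,  34. ]), 11.8) 0.03495760763586074
```

View pics/w1.png

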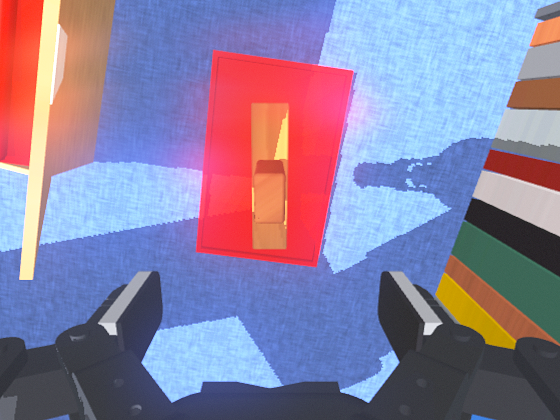

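The wrist view shows the sweeper's grip at (268,190), midway between the open fingers and aligned with them. I descend and grasp.

```bash
python3 -m pendant '[{"travel":[0.01,-0.017,0.35],"rot":[0,0,0],"fingers":1},{"travel":[0.01,-0.017,0.7],"rot":[0,0,0],"fingers":1},{"travel":[0.01,-0.017,1],"rot":[0,0,0],"fingers":1},{"travel":[0.01,-0.017,1],"rot":[0,0,0],"fingers":1}]' 60
python3 -m pendant '[{"travel":[0,0,0.22],"rot":[0,0,0],"fingers":1},{"travel":[0,0,0.44],"rot":[0,0,0],"fingers":1},{"travel":[0,0,0.44],"rot":[0,0,0],"fingers":1},{"travel":[0,0,0.44],"rot":[0,0,0],"fingers":-1},{"travel":[0,0,0.44],"rot":[0,0,0],"fingers":-1},{"travel":[0,0,0.44],"rot":[0,0,0],"fingers":-1},{"travel":[0,0,0.44],"rot":[0,0,0],"fingers":-1},{"travel":[0,0,0.44],"rot":[0,0,0],"fingers":-1},{"travel":[0,0,0.44],"rot":[0,0,0],"fingers":-1},{"travel":[0,0,0.44],"rot":[0,0,0],"fingers":-1}]' 60
```

```text
clock: 3.35
tcp_pos: [0.4328, -0.3732, 0.1253]
orientation: [-0.004, 0.995, 0.103, -0.003]
wrist_force: [-2.2, 0.1, 0.2]
finger_gap: 0.0853
grip_force: 0.0
clock: 4.35
tcp_pos: [0.4371, -0.3756, 0.0787]
orientation: [0.001, 0.995, 0.104, 0.001]
wrist_force: [-0.4, -0.5, 6.5]
finger_gap: 0.0232
grip_force: 61.8
```

```bash
python3 -m pendant '[{"travel":[0,0,-0.3],"rot":[0,0,0],"fingers":-1},{"travel":[0,0,-0.65],"rot":[0,0,0],"fingers":-1},{"travel":[0,0,-1],"rot":[0,0,0],"fingers":-1},{"travel":[0,0,-1],"rot":[0,0,0],"fingers":-1}]'
python3 -m pendant '[{"travel":[0,0,-0.3],"rot":[0,0,0.08],"fingers":-1},{"travel":[0,0,-0.65],"rot":[0,0,0.16],"fingers":-1},{"travel":[0,0,-1],"rot":[0,0,0.253],"fingers":-1},{"travel":[0,0,-1],"rot":[0,0,0.253],"fingers":-1}]'
python3 -m pendant '[{"travel":[0,0,-0.18],"rot":[0,0,0],"fingers":-1},{"travel":[0,0,-0.18],"rot":[0,0,0],"fingers":-1},{"travel":[0,0,-0.18],"rot":[0,0,0],"fingers":-1}]'
python3 - <<'E'
from h import *
im,d=env.read_camera('wrist'); cv2.imwrite('pics/w2.png',im); im,d=env.read_camera('side'); cv2.imwrite('pics/s2.png',im)
E
```

```text
clock: 4.75
tcp_pos: [0.4389, -0.3774, 0.2039]
orientation: [0.004, 0.995, 0.105, 0.003]
wrist_force: [1.2, -1.0, -0.6]
finger_gap: 0.0232
grip_force: 61.2
clock: 5.15
tcp_pos: [0.438, -0.3764, 0.3229]
orientation: [0.003, 1.0, -0.029, 0.003]
wrist_force: [-0.4, -2.2, -0.5]
finger_gap: 0.0235
grip_force: 61.3
clock: 5.45
tcp_pos: [0.4366, -0.3749, 0.3377]
orientation: [-0.0, 1.0, -0.028, -0.0]
wrist_force: [-0.4, 0.0, -1.8]
finger_gap: 0.0235
grip_force: 61.1
```

View pics/s2.png

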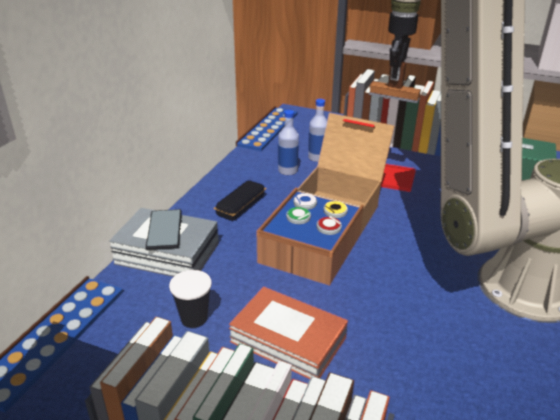

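The side view shows the sweeper held level at (395,88), above the tray. I carry it over the lid to the far end of the riser.

```bash
python3 -m pendant '[{"travel":[0.05,-0.4,0],"rot":[0,0,0],"fingers":-1},{"travel":[0.094,-0.8,0],"rot":[0,0,0],"fingers":-1},{"travel":[0.094,-0.856,0],"rot":[0,0,0],"fingers":-1}]'
python3 -m pendant '[{"travel":[0.05,-0.4,0],"rot":[0,0,0],"fingers":-1},{"travel":[0.094,-0.8,0],"rot":[0,0,0],"fingers":-1},{"travel":[0.094,-0.856,0],"rot":[0,0,0],"fingers":-1}]'
python3 -m pendant '[{"travel":[0.05,-0.4,0],"rot":[0,0,0],"fingers":-1},{"travel":[0.094,-0.8,0],"rot":[0,0,0],"fingers":-1},{"travel":[0.094,-0.856,0],"rot":[0,0,0],"fingers":-1}]'
python3 -m pendant '[{"travel":[0.05,-0.4,0],"rot":[0,0,0],"fingers":-1},{"travel":[0.094,-0.8,0],"rot":[0,0,0],"fingers":-1},{"travel":[0.094,-0.856,0],"rot":[0,0,0],"fingers":-1}]'
python3 -m pendant '[{"travel":[0.05,-0.4,0],"rot":[0,0,0],"fingers":-1},{"travel":[0.094,-0.8,0],"rot":[0,0,0],"fingers":-1},{"travel":[0.094,-0.856,0],"rot":[0,0,0],"fingers":-1},{"travel":[0.094,-0.856,0],"rot":[0,0,0],"fingers":-1},{"travel":[0.094,-0.856,0],"rot":[0,0,0],"fingers":-1}]'
python3 - <<'E'
from h import *
im,d=env.read_camera('top'); cv2.imwrite('pics/t3.png',im); W=cloud('top',d);
s=env.get_state();M=R.from_quat(s['orientation'],scalar_first=True).as_matrix();print(M[:,0].round(3),s['tcp_pos'])
hsv=cv2.cvtColor(im,cv2.COLOR_BGR2HSV);X,Y,Z=np.moveaxis(W,-1,0)
im2,d2=env.read_camera('wrist'); cv2.imwrite('pics/w3.png',im2); V=cloud('wrist',d2);h2=cv2.cvtColor(im2,cv2.COLOR_BGR2HSV)
x,y,z=np.moveaxis(V,-1,0)
g=(d2>0)&(h2[...,0]>100)&(h2[...,0]<130)&(h2[...,1]>120)&(z>.07)&(z<.1)&(y<.2)
print('blue',g.sum(),rect(V[g]),np.median(z[g]))
b=(d2>0)&(x>.4)&(x<.65)&(y>0)&(y<.25)&(z>.24)&(z<.31); print('sweeper',b.sum(),b.any() and (rect(V[b]),np.percentile(z[b],[1,50,99])))
E
```

```text
clock: 5.85
tcp_pos: [0.4534, -0.2686, 0.3382]
orientation: [-0.002, 1.0, -0.026, -0.001]
wrist_force: [0.0, 0.5, -1.2]
finger_gap: 0.0231
grip_force: 61.0
clock: 6.15
tcp_pos: [0.4704, -0.1671, 0.3384]
orientation: [-0.001, 1.0, -0.025, -0.001]
wrist_force: [-0.3, -0.7, -0.7]
finger_gap: 0.0239
grip_force: 61.0
clock: 6.45
tcp_pos: [0.4876, -0.0658, 0.3383]
orientation: [-0.001, 1.0, -0.025, -0.001]
wrist_force: [0.2, -0.1, -1.1]
finger_gap: 0.0233
grip_force: 61.0
clock: 6.75
tcp_pos: [0.5049, 0.0356, 0.3382]
orientation: [-0.0, 1.0, -0.026, -0.0]
wrist_force: [-0.1, -1.4, -1.2]
finger_gap: 0.0236
grip_force: 61.0
clock: 7.25
tcp_pos: [0.5218, 0.091, 0.3388]
orientation: [-0.016, 1.0, 0.002, -0.001]
wrist_force: [0.4, 0.2, -1.0]
finger_gap: 0.0234
grip_force: 61.1
[ 1.     0.005 -0.001] [0.52175757 0.09093075 0.33892675]
blue 14450 (array([520.2,  59.2]), array([214.6, 177.7]), 86.7) 0.08514708357632031
sweeper 9031 ((array([554.9,  93.5]), array([70.5, 34.2]), 0.3), array([0.29298611, 0.29533331, 0.30779056]))
```

View pics/w3.png

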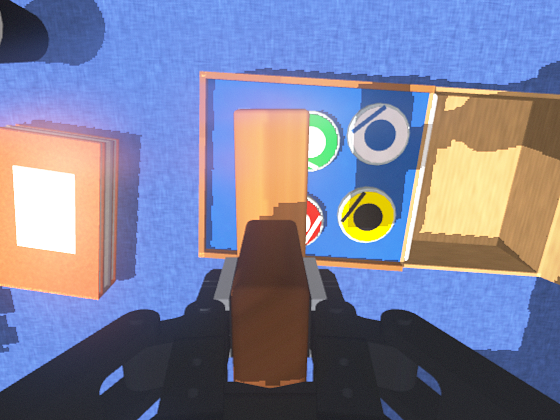

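```bash
python3 -c "
from h import *
s=env.get_state();print(s['joint_pos'].round(3) if hasattr(s['joint_pos'],'round') else s['joint_pos'],s['tcp_pos'],s['orientation'],s['clock'],R.from_quat(s['orientation'],scalar_first=True).as_matrix().round(3))"
```

```text
[3.000e-03 2.130e-01 1.280e-01 1.487e+00 3.300e-02 3.140e+00] [0.52172474 0.09097366 0.33903447] [-1.63892796e-02  9.99862836e-01  2.30589078e-03 -6.19833235e-04] 7.35 [[ 1.     0.005 -0.001]
 [ 0.005 -0.999  0.033]
 [-0.001 -0.033 -0.999]]
```

Joint 6 is at its limit. The sweeper is symmetric, so a half turn back gives the same pose.

```bash
for i in 1 2 3; do python3 -m pendant '[{"travel":[0,0,0],"rot":[0,0,-0.14],"fingers":-1},{"travel":[0,0,0],"rot":[0,0,-0.28],"fingers":-1},{"travel":[0,0,0],"rot":[0,0,-0.42],"fingers":-1},{"travel":[0,0,0],"rot":[0,0,-0.56],"fingers":-1},{"travel":[0,0,0],"rot":[0,0,-0.7],"fingers":-1},{"travel":[0,0,0],"rot":[0,0,-0.84],"fingers":-1},{"travel":[0,0,0],"rot":[0,0,-0.98],"fingers":-1},{"travel":[0,0,0],"rot":[0,0,-1],"fingers":-1},{"travel":[0,0,0],"rot":[0,0,-1],"fingers":-1}]'; done
python3 -c "
from h import *
s=env.get_state();print(s['joint_pos'],R.from_quat(s['orientation'],scalar_first=True).as_matrix().round(3))"
```

```text
clock: 8.25
tcp_pos: [0.5217, 0.0915, 0.3392]
orientation: [-0.015, 0.865, 0.501, 0.008]
wrist_force: [0.0, 0.3, -0.9]
finger_gap: 0.0232
grip_force: 61.1
clock: 9.15
tcp_pos: [0.5218, 0.0919, 0.3391]
orientation: [-0.009, 0.499, 0.866, 0.014]
wrist_force: [-0.0, 0.2, -0.5]
finger_gap: 0.023
grip_force: 61.1
clock: 10.05
tcp_pos: [0.5218, 0.092, 0.3391]
orientation: [-0.001, -0.001, 1.0, 0.017]
wrist_force: [0.2, 0.4, -1.7]
finger_gap: 0.0235
grip_force: 61.1
[0.00504005 0.21360984 0.12879263 1.48699401 0.03326535 0.00360168] [[-1.    -0.001 -0.001]
 [-0.001  0.999  0.033]
 [ 0.001  0.033 -0.999]]
```

```bash
python3 -m pendant '[{"travel":[0,0.2,0],"rot":[0.016,0,0.028],"fingers":-1},{"travel":[-0.005,0.348,0],"rot":[0.0315,0,0.056],"fingers":-1},{"travel":[-0.005,0.348,0],"rot":[0.0315,0,0.056],"fingers":-1},{"travel":[-0.005,0.348,0],"rot":[0.0315,0,0.056],"fingers":-1},{"travel":[-0.005,0.348,0],"rot":[0.0315,0,0.056],"fingers":-1}]'
python3 -m pendant '[{"travel":[0,0,0.35],"rot":[0,0,0],"fingers":-1},{"travel":[0,0,0.7],"rot":[0,0,0],"fingers":-1},{"travel":[0,0,1],"rot":[0,0,0],"fingers":-1},{"travel":[0,0,1],"rot":[0,0,0],"fingers":-1},{"travel":[0,0,1],"rot":[0,0,0],"fingers":-1}]'
python3 - <<'E'
from h import *
s=env.get_state();M=R.from_quat(s['orientation'],scalar_first=True).as_matrix();print(M.round(3),s['tcp_pos'])
im2,d2=env.read_camera('wrist'); cv2.imwrite('pics/w4.png',im2); V=cloud('wrist',d2);h2=cv2.cvtColor(im2,cv2.COLOR_BGR2HSV)
x,y,z=np.moveaxis(V,-1,0)
g=(d2>0)&(h2[...,0]>100)&(h2[...,0]<130)&(h2[...,1]>120)&(z>.07)&(z<.1)&(y<.2)
print('blue',g.sum(),rect(V[g]),np.median(z[g]))
b=(d2>0)&(x>.4)&(x<.65)&(y>0)&(y<.25)&(z>.14)&(z<.2); print('sweeper',b.sum(),b.any() and (rect(V[b]),np.percentile(z[b],[1,50,99])))
for r in env.outline_of('wrist','badge0'):
    P=V[r['mask']&(d2>0)]; print(r['conf'],rect(P),np.median(P,0).round(3))
E
```

```text
clock: 10.55
tcp_pos: [0.5221, 0.1333, 0.3404]
orientation: [-0.001, 0.027, 1.0, 0.0]
wrist_force: [-0.2, -0.1, -1.1]
finger_gap: 0.0231
grip_force: 61.1
clock: 11.05
tcp_pos: [0.5218, 0.1332, 0.2209]
orientation: [-0.001, 0.027, 1.0, 0.0]
wrist_force: [0.4, -0.3, 0.4]
finger_gap: 0.0236
grip_force: 60.9
[[-0.999  0.054 -0.003]
 [ 0.054  0.999  0.   ]
 [ 0.003  0.    -1.   ]] [0.52177542 0.13316307 0.22093566]
blue 18179 (array([522.6,  59.3]), array([215.4, 178.3]), 87.0) 0.08639789349522944
sweeper 9288 ((array([489.5, 136.9]), array([34.2, 70.8]), 86.9), array([0.17644858, 0.17871861, 0.19777943]))
0.87 (array([4.821e+02, 4.000e-01]), array([59.2, 58.9]), 11.0) [0.481 0.004 0.1  ]
0.87 (array([569. ,  -7.3]), array([59.3, 69.2]), 57.4) [ 0.561 -0.001  0.1  ]
0.71 (array([476. ,  73.8]), array([59.5, 61.8]), 87.0) [0.473 0.075 0.1  ]
```

View pics/w4.png

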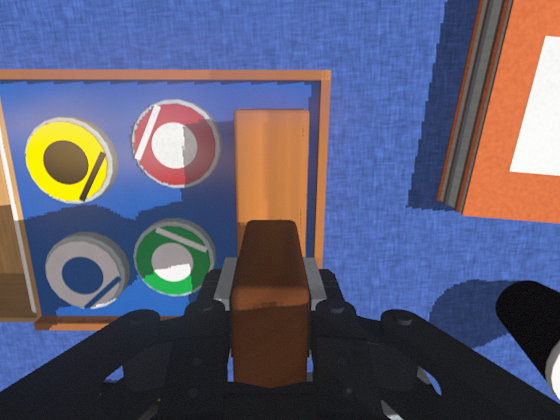

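The sweeper is behind all four badges and inside the edging, with the yellow badge at (65,160), red (175,143), green (172,258) and blue (87,270). I lower it and sweep towards the box.

```bash
python3 -m pendant '[{"travel":[0,0,0.2],"rot":[0,0,0],"fingers":-1},{"travel":[0,0,0.35],"rot":[0,0,0],"fingers":-1},{"travel":[0,0,0.45],"rot":[0,0,0],"fingers":-1},{"travel":[0,0,0.5],"rot":[0,0,0],"fingers":-1},{"travel":[0,0,0.5],"rot":[0,0,0],"fingers":-1},{"travel":[0,0,0.5],"rot":[0,0,0],"fingers":-1}]'
python3 -m pendant '[{"travel":[0,-0.1,0],"rot":[0,0,0],"fingers":-1},{"travel":[0,-0.2,0],"rot":[0,0,0],"fingers":-1},{"travel":[0,-0.3,0],"rot":[0,0,0],"fingers":-1},{"travel":[0,-0.4,0],"rot":[0,0,0],"fingers":-1},{"travel":[0,-0.5,0],"rot":[0,0,0],"fingers":-1},{"travel":[0,-0.6,0],"rot":[0,0,0],"fingers":-1},{"travel":[0,-0.7,0],"rot":[0,0,0],"fingers":-1},{"travel":[0,-0.7,0],"rot":[0,0,0],"fingers":-1}]'
python3 - <<'E'
from h import *
im2,d2=env.read_camera('wrist'); cv2.imwrite('pics/w5.png',im2)
E
```

```text
clock: 11.75
tcp_pos: [0.5225, 0.1339, 0.1615]
orientation: [-0.0, 0.026, 1.0, 0.0]
wrist_force: [0.0, -0.1, -1.7]
finger_gap: 0.0232
grip_force: 61.1
clock: 12.55
tcp_pos: [0.5171, 0.0479, 0.1602]
orientation: [-0.001, 0.027, 1.0, -0.001]
wrist_force: [-1.0, -0.1, -1.1]
finger_gap: 0.0234
grip_force: 61.2
```

View pics/w5.png

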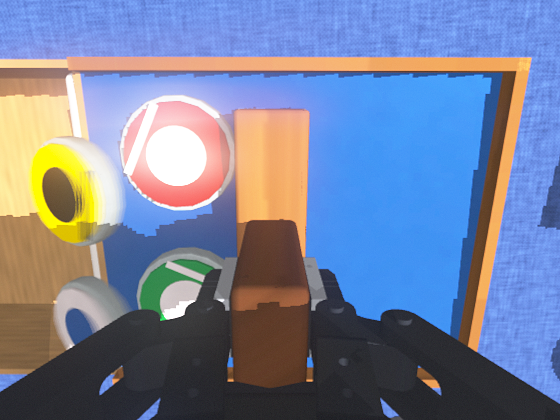

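The yellow and blue badges are tipping over the rim, and red and green are being pushed squarely. I continue the sweep.

```bash
python3 -m pendant '[{"travel":[0,-0.1,0],"rot":[0,0,0],"fingers":-1},{"travel":[0,-0.2,0],"rot":[0,0,0],"fingers":-1},{"travel":[0,-0.3,0],"rot":[0,0,0],"fingers":-1},{"travel":[0,-0.4,0],"rot":[0,0,0],"fingers":-1},{"travel":[0,-0.5,0],"rot":[0,0,0],"fingers":-1},{"travel":[0,-0.6,0],"rot":[0,0,0],"fingers":-1}]'
python3 -m pendant '[{"travel":[0,-0.1,0],"rot":[0,0,0],"fingers":-1},{"travel":[0,-0.2,0],"rot":[0,0,0],"fingers":-1},{"travel":[0,-0.3,0],"rot":[0,0,0],"fingers":-1},{"travel":[0,-0.4,0],"rot":[0,0,0],"fingers":-1},{"travel":[0,-0.5,0],"rot":[0,0,0],"fingers":-1},{"travel":[0,-0.5,0],"rot":[0,0,0],"fingers":-1},{"travel":[0,-0.5,0],"rot":[0,0,0],"fingers":-1}]'
python3 -m pendant '[{"travel":[0,0,-0.4],"rot":[0,0,0],"fingers":-1},{"travel":[0,0,-0.8],"rot":[0,0,0],"fingers":-1},{"travel":[0,0,-1],"rot":[0,0,0],"fingers":-1},{"travel":[0,0,-1],"rot":[0,0,0],"fingers":-1}]'
python3 -m pendant '[{"travel":[0,0,-0.3],"rot":[0,0,0],"fingers":-1},{"travel":[0,0,-0.5],"rot":[0,0,0],"fingers":-1},{"travel":[0,0,-0.5],"rot":[0,0,0],"fingers":-1}]'
python3 - <<'E'
from h import *
s=env.get_state();print(s['joint_pos'].round(2) if hasattr(s['joint_pos'],'round') else s['joint_pos'])
a,d1=env.read_camera('wrist'); b,d2=env.read_camera('top');cv2.imwrite('pics/c6.png',np.hstack([cv2.resize(a,(400,300)),cv2.resize(b[150:300,200:400],(400,300))]))
V=cloud('wrist',d1)
for r in env.outline_of('wrist','badge0'):
    P=V[r['mask']&(d1>0)]; print(r['conf'],np.median(P,0).round(3),np.percentile(P[:,2],[2,98]).round(3))
E
```

```text
clock: 13.2
tcp_pos: [0.5136, -0.023, 0.1605]
orientation: [-0.001, 0.026, 1.0, 0.0]
wrist_force: [-0.3, 0.1, -0.8]
finger_gap: 0.0237
grip_force: 61.1
clock: 13.9
tcp_pos: [0.5104, -0.0821, 0.1604]
orientation: [-0.001, 0.027, 1.0, 0.0]
wrist_force: [-0.0, -0.3, -0.1]
finger_gap: 0.0239
grip_force: 61.3
clock: 14.3
tcp_pos: [0.5127, -0.0819, 0.2848]
orientation: [0.003, 0.026, 1.0, -0.001]
wrist_force: [-0.0, 1.3, -1.6]
finger_gap: 0.0237
grip_force: 61.2
clock: 14.6
tcp_pos: [0.5118, -0.0817, 0.3425]
orientation: [0.001, 0.026, 1.0, -0.0]
wrist_force: [0.7, -0.2, -1.8]
finger_gap: 0.0233
grip_force: 61.2
[-0.31  0.19  0.11  1.49 -0.   -0.26]
0.9 [ 0.537 -0.14   0.023] [0.013 0.035]
0.65 [ 0.445 -0.132  0.023] [0.014 0.034]
```

View pics/c6.png

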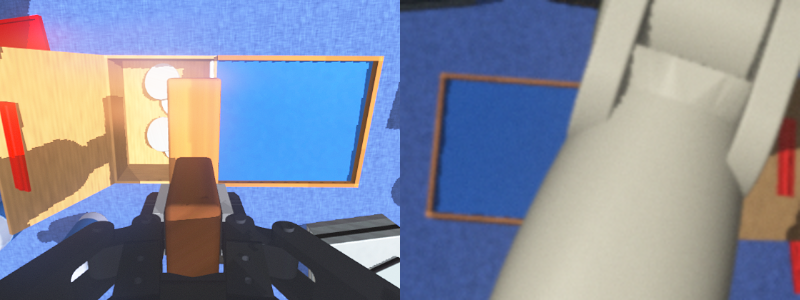

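The riser is empty and two badges are visible in the box. I carry the sweeper back to the tray.

```bash
python3 -m pendant '[{"travel":[0.07,-0.4,0],"rot":[0,0,0],"fingers":-1},{"travel":[0.15,-0.8,0],"rot":[0,0,0],"fingers":-1},{"travel":[0.15,-0.828,0],"rot":[0,0,0],"fingers":-1}]'
python3 -m pendant '[{"travel":[0.07,-0.4,0],"rot":[0,0,0],"fingers":-1},{"travel":[0.15,-0.8,0],"rot":[0,0,0],"fingers":-1},{"travel":[0.15,-0.828,0],"rot":[0,0,0],"fingers":-1}]'
python3 -m pendant '[{"travel":[0.07,-0.4,0],"rot":[0,0,-0.05],"fingers":-1},{"travel":[0.15,-0.8,0],"rot":[0,0,-0.09],"fingers":-1},{"travel":[0.15,-0.828,0],"rot":[0,0,-0.09],"fingers":-1},{"travel":[0.15,-0.828,0],"rot":[0,0,-0.09],"fingers":-1},{"travel":[0.15,-0.828,0],"rot":[0,0,-0.09],"fingers":-1}]'
python3 - <<'E'
from h import *
s=env.get_state();print(np.round(s['joint_pos'],2),s['tcp_pos'],R.from_quat(s['orientation'],scalar_first=True).as_matrix().round(3))
b,d2=env.read_camera('top');a,d1=env.read_camera('side')
cv2.imwrite('pics/c7.png',np.hstack([cv2.resize(a[100:280,220:460],(400,300)),cv2.resize(b[170:320,260:460],(400,300))]))
for c,d in (('top',d2),('side',d1)):
    V=cloud(c,d)
    for r in env.outline_of(c,'badge0'):
        P=V[r['mask']&(d>0)]; print(c,r['conf'],np.median(P,0).round(3),np.percentile(P[:,2],[2,98]).round(3))
    for r in env.outline_of(c,'tray')[:1]:
        P=V[r['mask']&(d>0)]; print(c,r['conf'],rect(P))
E
```

```text
clock: 15.05
tcp_pos: [0.486, -0.184, 0.3379]
orientation: [-0.003, 0.029, 1.0, 0.0]
wrist_force: [0.5, 0.6, -1.2]
finger_gap: 0.0234
grip_force: 61.0
clock: 15.35
tcp_pos: [0.4629, -0.2824, 0.3378]
orientation: [-0.003, 0.029, 1.0, 0.0]
wrist_force: [-0.0, 0.9, -0.8]
finger_gap: 0.0234
grip_force: 61.0
clock: 15.85
tcp_pos: [0.4413, -0.3754, 0.3394]
orientation: [-0.002, -0.021, 1.0, 0.001]
wrist_force: [0.2, 0.0, -0.6]
finger_gap: 0.0233
grip_force: 61.0
[-0.84  0.32  0.27  1.53 -0.   -0.89] [ 0.44132236 -0.37535859  0.33944554] [[-0.999 -0.042 -0.003]
 [-0.042  0.999  0.003]
 [ 0.003  0.003 -1.   ]]
top 0.9 [ 0.451 -0.128  0.028] [0.014 0.039]
top 0.69 [ 0.54  -0.134  0.03 ] [0.015 0.042]
top 0.68 [ 0.57  -0.099  0.018] [0.012 0.022]
top 0.65 [ 0.49  -0.099  0.018] [0.014 0.023]
top 0.61 [ 0.658 -0.4    0.126] [-0.001  0.202]
top 0.35 [ 0.513 -0.05   0.086] [0.002 0.222]
top 0.59 (array([ 441.9, -352.5]), array([209.1, 185.6]), 4.2)
side 0.62 [0.448 0.395 0.049] [0.001 0.053]
side 0.62 (array([ 385.5, -330.1]), array([ 95.4, 235.5]), 6.2)
```

View pics/c7.png

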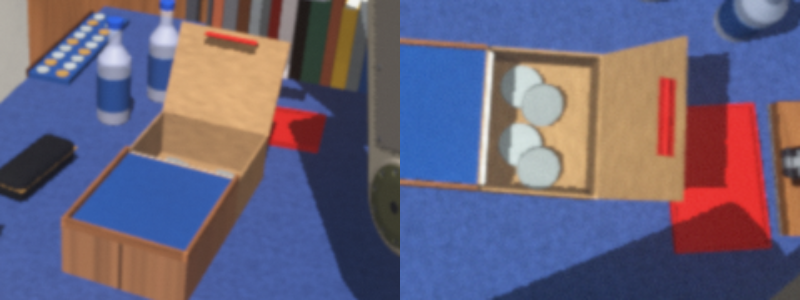

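All four badges lie low in the box: four discs around (530,125) in the right half of the picture. I lower the sweeper into the tray and release it.

```bash
python3 -m pendant '[{"travel":[0,0,0.35],"rot":[0,0,0],"fingers":-1},{"travel":[0,0,0.7],"rot":[0,0,0],"fingers":-1},{"travel":[0,-0.02,1],"rot":[0,0,0],"fingers":-1},{"travel":[0,-0.02,1],"rot":[0,0,0],"fingers":-1}]'
python3 -m pendant '[{"travel":[0,0,0.3],"rot":[0,0,0],"fingers":-1},{"travel":[0,0,0.6],"rot":[0,0,0],"fingers":-1},{"travel":[0,0,0.85],"rot":[0,0,0],"fingers":-1},{"travel":[0,0,1],"rot":[0,0,0],"fingers":-1},{"travel":[0,0,1],"rot":[0,0,0],"fingers":-1},{"travel":[0,0,1],"rot":[0,0,0],"fingers":-1}]'
python3 -m pendant '[{"travel":[0,0,0.05],"rot":[0,0,0],"fingers":-1},{"travel":[0,0,0.1],"rot":[0,0,0],"fingers":-1},{"travel":[0,0,0.15],"rot":[0,0,0],"fingers":-1},{"travel":[0,0,0.17],"rot":[0,0,0],"fingers":-1},{"travel":[0,0,0.17],"rot":[0,0,0],"fingers":-1},{"travel":[0,0,0.17],"rot":[0,0,0],"fingers":-1}]'
```

```text
clock: 16.55
tcp_pos: [0.4389, -0.3762, 0.2152]
orientation: [-0.004, -0.021, 1.0, 0.004]
wrist_force: [0.5, -0.4, -1.8]
finger_gap: 0.023
grip_force: 60.8
clock: 17.15
tcp_pos: [0.4418, -0.3798, 0.1024]
orientation: [-0.0, -0.021, 1.0, -0.001]
wrist_force: [0.6, -0.9, -0.6]
finger_gap: 0.0234
grip_force: 61.1
clock: 17.75
tcp_pos: [0.4408, -0.3791, 0.08]
orientation: [-0.001, -0.021, 1.0, 0.0]
wrist_force: [0.3, 0.1, -0.1]
finger_gap: 0.0235
grip_force: 61.1
```

```bash
python3 -m pendant '[{"travel":[0,0,0.01],"rot":[0,0,0],"fingers":-1},{"travel":[0,0,0.01],"rot":[0,0,0],"fingers":-1},{"travel":[0,0,0.01],"rot":[0,0,0],"fingers":0.2},{"travel":[0,0,0.01],"rot":[0,0,0],"fingers":1},{"travel":[0,0,0.01],"rot":[0,0,0],"fingers":1},{"travel":[0,0,0.01],"rot":[0,0,0],"fingers":1},{"travel":[0,0,0.01],"rot":[0,0,0],"fingers":1},{"travel":[0,0,0.01],"rot":[0,0,0],"fingers":1},{"travel":[0,0,0.01],"rot":[0,0,0],"fingers":1}]'
python3 -m pendant '[{"travel":[0,0,-0.2],"rot":[0,0,0],"fingers":1},{"travel":[0,0,-0.5],"rot":[0,0,0],"fingers":1},{"travel":[0,0,-0.8],"rot":[0,0,0],"fingers":1},{"travel":[0,0,-1],"rot":[0,0,0],"fingers":1},{"travel":[0,0,-1],"rot":[0,0,0],"fingers":1}]'
python3 - <<'E'
from h import *
a,d=env.read_camera('wrist');V=cloud('wrist',d);X,Y,Z=np.moveaxis(V,-1,0)
t=(d>0)&(X>.33)&(X<.56)&(Y>-.46)&(Y<-.3)
for lo,hi in ((.09,.12),(.025,.05)):
    m=t&(Z>lo)&(Z<hi); print(m.sum(),rect(V[m]),np.percentile(Z[m],[5,50,95]).round(3))
b,d=env.read_camera('top');W=cloud('top',d);h=cv2.cvtColor(b,cv2.COLOR_BGR2HSV);X,Y,Z=np.moveaxis(W,-1,0)
l=(d>0)&(X>.4)&(X<.61)&(Y<-.18)&(Y>-.32)&(Z>.09)&(h[...,0]>8)&(h[...,0]<25);P=W[l];print(np.percentile(P,[1,50,99],axis=0).round(3),np.polyfit(P[:,1],P[:,2],1))
s=env.get_state();print(s['clock'],s['tcp_pos'])
E
```

```text
clock: 18.65
tcp_pos: [0.4409, -0.3791, 0.0789]
orientation: [-0.001, -0.021, 1.0, 0.0]
wrist_force: [0.7, 0.5, -1.0]
finger_gap: 0.0854
grip_force: 0.0
clock: 19.15
tcp_pos: [0.4426, -0.3808, 0.2032]
orientation: [0.001, -0.021, 1.0, -0.003]
wrist_force: [0.8, 0.5, 0.3]
finger_gap: 0.0856
grip_force: 0.0
2321 (array([ 440.6, -376.8]), array([39.9, 23.9]), 2.3) [0.099 0.103 0.104]
4218 (array([ 441.2, -376.8]), array([139.4,  34.1]), 2.5) [0.031 0.033 0.034]
[[ 0.401 -0.319  0.092]
 [ 0.459 -0.252  0.182]
 [ 0.595 -0.205  0.682]] [-6.12047438 -1.27292696]
19.25 [ 0.44123928 -0.37933947  0.19920992]
```

The sweeper stands in the tray at (0.441, -0.377), upright and released. I close the fingers and go behind the lid.

```bash
python3 -m pendant '[{"travel":[0,0,0],"rot":[0,0,0],"fingers":-1},{"travel":[0,0,0],"rot":[0,0,0],"fingers":-1},{"travel":[0,0,0],"rot":[0,0,0],"fingers":-1},{"travel":[0,0,0],"rot":[0,0,0.05],"fingers":-1},{"travel":[-0.25,0.17,0],"rot":[0,0,0.095],"fingers":-1},{"travel":[-0.5,0.35,0],"rot":[0,0,0.095],"fingers":-1},{"travel":[-0.5,0.35,0],"rot":[0,0,0.095],"fingers":-1},{"travel":[-0.5,0.35,0],"rot":[0,0,0.095],"fingers":-1},{"travel":[-0.5,0.35,0],"rot":[0,0,0.095],"fingers":-1}]'
python3 - <<'E'
from h import *
s=env.get_state();print(s['tcp_pos'],np.round(s['joint_pos'],2),R.from_quat(s['orientation'],scalar_first=True).as_matrix().round(3))
a,d=env.read_camera('side');cv2.imwrite('pics/s8.png',a[20:260,250:560]); b,_=env.read_camera('wrist');cv2.imwrite('pics/c8.png',np.hstack([cv2.resize(a[40:220,260:500],(400,300)),cv2.resize(b,(400,300))]))
E
```

```text
clock: 20.15
tcp_pos: [0.4986, -0.3349, 0.1983]
orientation: [-0.001, 0.029, 1.0, 0.0]
wrist_force: [0.1, -0.2, 0.2]
finger_gap: 0.0003
grip_force: 0.0
[ 0.49864759 -0.33488333  0.19832225] [-0.72  0.38  0.02  1.21 -0.   -0.67] [[-0.998  0.058 -0.003]
 [ 0.058  0.998  0.001]
 [ 0.003  0.    -1.   ]]
```

View pics/c8.png

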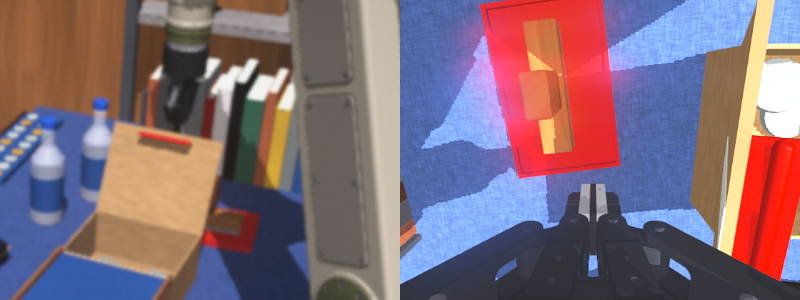

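The gripper is behind the lid at its middle, and the sweeper stands in the tray. I swing the lid forward.

```bash
python3 -m pendant '[{"travel":[0,0.12,0],"rot":[0,0,0],"fingers":-1},{"travel":[0,0.24,0],"rot":[0,0,0],"fingers":-1},{"travel":[0,0.36,0],"rot":[0,0,0],"fingers":-1},{"travel":[0,0.48,0],"rot":[0,0,0],"fingers":-1},{"travel":[0,0.6,0],"rot":[0,0,0],"fingers":-1},{"travel":[0,0.72,0],"rot":[0,0,0],"fingers":-1},{"travel":[0,0.84,0],"rot":[0,0,0],"fingers":-1},{"travel":[0,0.93,0],"rot":[0,0,0],"fingers":-1},{"travel":[0,0.93,0],"rot":[0,0,0],"fingers":-1}]'
python3 -m pendant '[{"travel":[0,0.12,-0.03],"rot":[0,0,0],"fingers":-1},{"travel":[0,0.23,-0.05],"rot":[0,0,0],"fingers":-1},{"travel":[0,0.35,-0.04],"rot":[0,0,0],"fingers":-1},{"travel":[0,0.475,-0.025],"rot":[0,0,0],"fingers":-1},{"travel":[0,0.59,0.02],"rot":[0,0,0],"fingers":-1},{"travel":[0,0.71,0.075],"rot":[0,0,0],"fingers":-1},{"travel":[0,0.82,0.15],"rot":[0,0,0],"fingers":-1},{"travel":[0,0.93,0.24],"rot":[0,0,0],"fingers":-1},{"travel":[0,0.93,0.24],"rot":[0,0,0],"fingers":-1}]'
python3 - <<'E'
from h import *
s=env.get_state();print(s['tcp_pos'],s['wrist_force'])
a,d=env.read_camera('side');b,_=env.read_camera('wrist');cv2.imwrite('pics/c9.png',np.hstack([cv2.resize(a[40:280,220:540],(400,300)),cv2.resize(b,(400,300))]))
E
```

```text
clock: 21.15
tcp_pos: [0.5064, -0.2248, 0.2155]
orientation: [0.006, 0.029, 1.0, -0.007]
wrist_force: [-32.0, 2.8, 84.7]
finger_gap: -0.0001
grip_force: 36.5
clock: 22.05
tcp_pos: [0.5106, -0.1092, 0.1675]
orientation: [-0.003, 0.028, 1.0, 0.001]
wrist_force: [-0.7, -0.1, 0.3]
finger_gap: 0.0
grip_force: 0.0
[ 0.51064348 -0.1092466   0.16747807] [-0.73860433 -0.13798949  0.28358129]
```

View pics/c9.png

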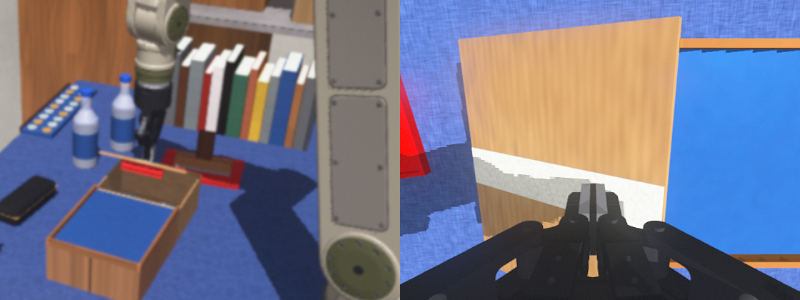

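The lid is past upright and under the fingertips, at about 30–40° in both halves of the picture. There was a brief 85 N bump near upright, well under the 120 N limit at the wrist. Next I bring the lid down and press it.

```bash
python3 -m pendant '[{"travel":[0,0.08,0.1],"rot":[0,0,0],"fingers":-1},{"travel":[0,0.15,0.2],"rot":[0,0,0],"fingers":-1},{"travel":[0,0.2,0.3],"rot":[0,0,0],"fingers":-1},{"travel":[0,0.26,0.39],"rot":[0,0,0],"fingers":-1},{"travel":[0,0.28,0.39],"rot":[0,0,0],"fingers":-1},{"travel":[0,0.28,0.39],"rot":[0,0,0],"fingers":-1}]'
python3 -m pendant '[{"travel":[0,0.03,0.03],"rot":[0,0,0],"fingers":-1},{"travel":[0,0.05,0.06],"rot":[0,0,0],"fingers":-1},{"travel":[0,0.05,0.08],"rot":[0,0,0],"fingers":-1},{"travel":[0,0.05,0.1],"rot":[0,0,0],"fingers":-1},{"travel":[0,0.05,0.1],"rot":[0,0,0],"fingers":-1},{"travel":[0,0.05,0.1],"rot":[0,0,0],"fingers":-1}]'
```

```text
clock: 22.75
tcp_pos: [0.5133, -0.0772, 0.1226]
orientation: [-0.002, 0.028, 1.0, 0.001]
wrist_force: [-0.7, 0.8, 0.1]
finger_gap: 0.0001
grip_force: 0.3
clock: 23.35
tcp_pos: [0.5141, -0.072, 0.111]
orientation: [-0.001, 0.029, 1.0, 0.0]
wrist_force: [0.5, 0.7, 1.1]
finger_gap: 0.0001
grip_force: 0.3
```

```bash
for i in 1 2 3 4; do python3 -m pendant '[{"travel":[0,0,0.01],"rot":[0,0,0],"fingers":-1},{"travel":[0,0,0.02],"rot":[0,0,0],"fingers":-1},{"travel":[0,0,0.02],"rot":[0,0,0],"fingers":-1},{"travel":[0,0,0.02],"rot":[0,0,0],"fingers":-1}]' | grep -E "tcp|wrist"; done
python3 - <<'E'
from h import *
b,d=env.read_camera('top');W=cloud('top',d);X,Y,Z=np.moveaxis(W,-1,0)
l=(d>0)&(X>.42)&(X<.6)&(Y<-.05)&(Y>-.2)&(Z<.13)&(Z>.03);P=W[l];print(l.sum(),np.percentile(Z[l],[5,50,95]))
E
```

```text
tcp_pos: [0.5141, -0.0719, 0.109]
wrist_force: [-1.5, 1.9, 4.6]
tcp_pos: [0.5142, -0.072, 0.1087]
wrist_force: [-5.9, 2.7, 20.2]
tcp_pos: [0.5143, -0.072, 0.1084]
wrist_force: [-11.2, 4.5, 35.4]
tcp_pos: [0.5144, -0.072, 0.1081]
wrist_force: [-16.7, 6.0, 51.9]
699 [0.08682386 0.09044453 0.09382996]
```

```bash
python3 -m pendant '[{"travel":[0,0,-0.2],"rot":[0,0,0],"fingers":-1},{"travel":[0,0,-0.6],"rot":[0,0,0],"fingers":-1},{"travel":[0,0,-1],"rot":[0,0,0],"fingers":-1},{"travel":[0,0,-1],"rot":[0,0,0],"fingers":-1}]'
python3 -m pendant '[{"travel":[0.5,-0.4,-0.4],"rot":[0,0,0],"fingers":-1},{"travel":[1,-0.8,-0.6],"rot":[0,0,0],"fingers":-1},{"travel":[1,-1,-0.8],"rot":[0,0,0],"fingers":-1},{"travel":[1,-1,-0.8],"rot":[0,0,0],"fingers":-1},{"travel":[1,-1,-0.8],"rot":[0,0,0],"fingers":-1},{"travel":[1,-1,-0.8],"rot":[0,0,0],"fingers":-1}]'
python3 - <<'E'
from h import *
a,da=env.read_camera('side');b,d=env.read_camera('top')
for c,q in(('top',d),('side',da)):
    W=cloud(c,q);X,Y,Z=np.moveaxis(W,-1,0)
    for y0,y1 in((-.19,-.15),(-.13,-.1),(-.08,-.055)):
        l=(q>0)&(X>.43)&(X<.59)&(Y>y0)&(Y<y1)&(Z>.02)&(Z<.15); print(c,y0,l.sum(),l.any() and np.percentile(Z[l],[5,50,95]).round(4))
s=env.get_state();print(s['clock'],s['tcp_pos'],s['wrist_force'])
cv2.imwrite('pics/c10.png',np.hstack([cv2.resize(a[80:320,160:480],(400,300)),cv2.resize(b[150:330,230:470],(400,300))]))
E
```

```text
clock: 25.4
tcp_pos: [0.5177, -0.0734, 0.2281]
orientation: [0.004, 0.029, 1.0, -0.001]
wrist_force: [1.7, -0.9, 0.3]
finger_gap: 0.0004
grip_force: 0.0
clock: 26.0
tcp_pos: [0.3876, -0.186, 0.3178]
orientation: [-0.001, 0.03, 1.0, -0.0]
wrist_force: [0.0, -0.2, -0.8]
finger_gap: -0.0001
grip_force: 0.0
top -0.19 939 [0.0878 0.0911 0.0944]
top -0.13 682 [0.0892 0.0923 0.0958]
top -0.08 565 [0.09   0.0933 0.0966]
side -0.19 394 [0.0863 0.0891 0.0916]
side -0.13 320 [0.0874 0.0902 0.0926]
side -0.08 309 [0.0881 0.0909 0.0937]
26.1 [ 0.38787272 -0.18465749  0.31669872] [ 0.32854617  0.62911289 -0.77970136]
```

View pics/c10.png

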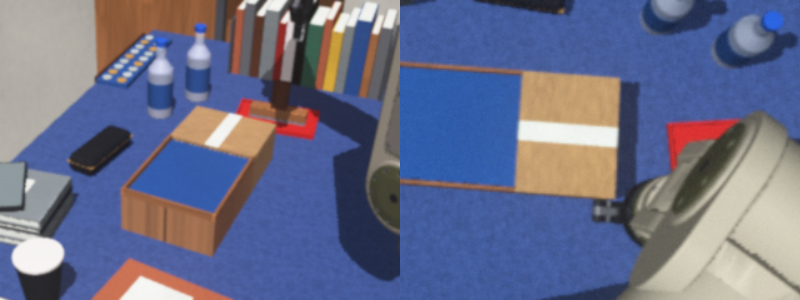

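The lid lies flat with about 0.02 rad of slope and stays shut. The sweeper is upright in the tray and the robot is clear, so I hand in.

```bash
python3 -c "
from workcell import env
print(env.hand_in())"
```

```text
the job is handed in; nothing more can be done
None
```

I handed the job in at about 26 s, and the hand-in returned no verdict: all four badges are in the box, the sweeper stands released in the tray, and the lid stays shut at about 0.02 rad (tab bead not seen directly), but an 85 N bump swinging the lid past upright could count against the 40 N arm/gripper-body limit if that was the part touching.

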